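Hold a square in the corner of a stretcher frame

TASK

A small tin of primer is standing in the inside corner of the half-built canvas frame: stand it upright in the shallow tray. Then take the braced square by its wooden grip, lay it flat on the table in the cleared corner and press it home until both outer edges lie flush against the two rails, and finish while still gripping it and pushing it against both rails (do not let go). Leave the tub, the paint roller and the glue bottle where they are.

Things in the scene. Friction and masses are not known exactly. Their poses are not given: they have to be found in the camera images.
- frame: Corner of a half-built canvas stretcher frame, screwed down so it cannot move: two pale wooden rails, 45 mm wide and 22 mm high, meeting at a right angle, a small steel plate on the joint. Origin: the inside corner at table level. The rails' inside faces are the planes x = 0 (rail A) and y = 0 (rail B); the free space inside the corner is at negative x and negative y; z up.
- rail_a: Rail A of the frame; axes and origin as the frame's (inside corner at table level). Its inside face, 22 mm high, is its plane x = 0 from y = 0 to y = -180 mm; the wood is on the +x side.
- rail_b: Rail B of the frame; axes and origin as the frame's (inside corner at table level). Its inside face, 22 mm high, is its plane y = 0 from x = 0 to x = -200 mm; the wood is on the +y side.
- tin_center (a point): Centre of the small closed steel tin with a paper label, 56 mm in diameter and 85 mm high, about 0.25 kg, upright on the table in the inside corner; the point is half-way up (42.5 mm above its underside), z is its axis.
- tray: Shallow grey plastic tray fixed to the table, 170 mm (x) by 140 mm (y), walls 4 mm thick and 18 mm high, floor 4 mm thick; origin at the centre of its underside, at table level. It may be on the left or on the right of the frame.
- square_grip (a point): Centre of the square's upright wooden grip: a block 64 mm long, 24 mm thick, 44 mm high on top of the legs (12 to 56 mm above the underside), its length along the diagonal x = y, so it is gripped across that, along (1, -1). The point is 40 mm in -x and 40 mm in -y from the heel and 34 mm above the underside. Axes: those of the square (see square_heel).
- square_heel (a point): Heel (outside corner), on the underside, of the loose square: an L of aluminium bar 12 mm thick lying flat on the table, legs 120 mm long, 26 mm wide, with a diagonal brace, about 0.35 kg. From the heel one leg runs along -x, the other along -y; z up. When seated, heel and axes agree with the frame's origin and axes. It may be on the left or right of the frame.
- square_end_a (a point): End of the outer edge of the leg that is to lie along rail A: 120 mm from the heel along the square's -y, on its underside. Axes as square_grip.
- square_end_b (a point): End of the outer edge of the leg that is to lie along rail B: 120 mm from the heel along the square's -x, on its underside. Axes as square_grip.
- tub: Bystander: white plastic paint tub, 150 mm across and 100 mm high, beyond the frame; origin at the centre of its underside.
- roller: Bystander: paint roller lying on the table beyond the frame, grey sleeve 120 mm long and 44 mm in diameter, wire frame and wooden handle, about 220 mm long in all; origin on the table under the middle of the sleeve, the handle towards its -x.
- glue: Bystander: white glue bottle, 60 mm in diameter and 150 mm high; origin at the centre of its underside.
Things that resemble listed ones, but are neither listed nor needed, are in the scene too. There is more than one size of the part that bears square_grip; the job needs the largest.

How it is judged:
By the outcome, as a careful person would: the job done as asked, in the order asked, and still so for the second after the job is handed in, while the arm keeps its last pose, push and grip.
It also fails if it takes over 67 s, if anything falls off the work surface, if the arm or the gripper's body presses on something with over 40 N, if the wrist force passes 120 N, or if a joint passes its speed limit or range.

ROBOT

A 6-joint arm with a two-finger parallel gripper is mounted at the origin on the work surface. World frame = base frame: x ahead of the robot, y to its left, z up, the work surface at z = 0. Lengths are in m, angles in rad, forces in N, time in s.
With the tool pointing down it reaches from about 0.35 to 0.925 m from the base axis. Payload 6.4 kg.
Tool frame: the origin (TCP) lies on the centre line of the jaws, within the pads' length; the fingertips stand 14 mm ahead of it and the grasp point (between the pads) lies 5 mm behind it; z points along the fingers, y is the line along which they close (so a half turn about z gives the same grasp; the last joint's range is limited). The gripper opens to 85 mm and grips with 20 to 120 N. Pads are 22 mm wide; open, the fingers measure 114 mm over their backs; the gripper's body (76 mm by 85 mm) begins 54 mm behind the grasp point. The pads swing forward as they close: fully open they stand 13 mm farther back than shut.
Start: joints at [0.969, 0.245, 1.558, -0, 1.339, -0.174], TCP at [0.27, 0.591, 0.245] pointing down, gripper open.
Joint ranges: [-3.13, 3.13], [-1.02, 2.26], [0.13, 2.54], [-0.95, 4.09], [0.21, 2.88], [-2.74, 2.74]. Speed limits (rad/s): [2.57, 2.57, 3.14, 3.14, 3.14, 3.14].

INTERFACE

Orientations are given as a unit quaternion [w, x, y, z].
In Python, from station import bot gives the robot as it stands.
- The arm moves only by the tool drive_tool, never from a script. Its arguments are lists of equal length, an entry for each row: "slide": the shift along the tool's x, y, z in cm, a list of three; "rot": the turn, a rotation vector about the tool's x, y, z in degrees, a list of three. In form: {"slide": [[dx, dy, dz], ...], "rot": [[rx, ry, rz], ...]}. A call has 1 to 10 rows; each row is the pose to reach, as a shift and turn from the pose commanded when the call began, along the tool's axes at that moment; what a row does not reach only later rows make up. A row lasts 1/12 s, in which the tool goes at most 41.7 mm and 7.16 degrees, less where a joint would pass 70% of its speed; a pose out of reach is approached as far as the arm can. A call with a gripper value outside its range is refused whole. "claw" is the finger opening in cm, from 0 to 8.54, set as the call begins (left out, the last holds). The fingers move at their own pace and stop on an object; the grip force is fixed at half the most. Time passes only in rows, so rows that repeat a pose let the fingers close. It gives the time, the measured TCP pose, the force, the opening and the grip force at its end, in the units of the state.
- bot.read_state(): the state, without advancing time (a new reading comes with each control period).
- bot.snapshot(name): name is "scene" or "top" or "wrist"; returns the picture (480x640x3 uint8, red, green, blue); there is no depth.
- bot.get_calibration(name): a dict with "fx", "fy", "cx", "cy" (pixels), "k1" (the pictures are not rectified: a ray, as slopes to the right and down, at radius r is drawn at 1 + k1 r^2 times it, then the intrinsics apply), "extrinsics" (4x4, takes a point from camera to world coordinates). Camera axes: x right, y up, looking along -z (the intrinsics and any distortion apply to the point x, -y, -z); pixel columns grow to the right and rows downward; lengths in m; the calibration is good to about 2 mm. A picture is of the moment at which its call begins: read the wrist's pose just before it. get_calibration takes no time and is no camera call; for the wrist camera it gives the pose at the moment of the call.
- bot.close_job(): hands the job in; it is judged then, once.
The state is a dict: "clock": time; "joints": joint angles; "qvel": joint speeds; "effort": joint torques, N m; "tcp_pos": TCP position; "tcp_rot": TCP orientation; "wrist_force": force on the tool from outside, world axes, zero at the start; "torque": the same for the moment, N m; "gripper_width": finger opening in m; "grip_force": force on a finger pad.
Only numpy, scipy, OpenCV 4.12 (cv2) and the standard library are available. Lean on these libraries where they do the work, as an engineer would, in place of code of your own. Each camera call takes 0.05 s, during which the arm holds its last target. There are 200 camera calls.

## Working session

There is one attempt and no reset: what is moved stays moved. The work goes in short steps, Python scripts to look and compute and a tool call to move; the robot and the scene stay as the last step left them, time stands still between calls to the robot, and variables do not carry over. Pictures are saved under pics/ and viewed, at most 10 in all, crops included, and the job is handed in when it is done.

Besides the shell and the picture viewer there is one more tool, called after ">>>" as name(argument=value, ...) on one line, values as JSON. drive_tool: Moves the arm, as the interface text tells. Its arguments: {"type":"object","properties":{"slide":{"type":"array"},"rot":{"type":"array"},"claw":{"type":"number"}},"required":["slide","rot"]}

```bash
mkdir -p pics
cat > h.py <<'E'
import numpy as np, cv2
from station import bot
from scipy.spatial.transform import Rotation as R
def snap(n,f):
    c=bot.get_calibration(n); im=bot.snapshot(n)
    cv2.imwrite(f'pics/{f}.png',cv2.cvtColor(im,cv2.COLOR_RGB2BGR)); 
    np.save(f'pics/{f}.npy',c,allow_pickle=True); return im,c
def load(f): return cv2.imread(f'pics/{f}.png'),np.load(f'pics/{f}.npy',allow_pickle=True).item()
def ray(c,u,v):
    d=np.array([(u-c['cx'])/c['fx'],(v-c['cy'])/c['fy']]);s=d.copy()
    for _ in range(20): s=d/(1+c['k1']*(s@s))
    E=np.array(c['extrinsics']); return E[:3,3],E[:3,:3]@np.array([s[0],-s[1],-1])
def pt(c,u,v,z=0):
    o,d=ray(c,u,v); return o+d*(z-o[2])/d[2]
def proj(c,p):
    E=np.array(c['extrinsics']); q=E[:3,:3].T@(np.array(p)-E[:3,3]); s=np.array([q[0],-q[1]])/-q[2]
    s=s*(1+c['k1']*(s@s)); return s[0]*c['fx']+c['cx'],s[1]*c['fy']+c['cy']
def st():
    s=bot.read_state(); q=s['tcp_rot']; return s,np.array(s['tcp_pos']),R.from_quat([q[1],q[2],q[3],q[0]])
def go(p,yaw=None):
    "shift in tool cm, and rotation deg needed to reach world p with tool down, tool y at yaw deg"
    s,t,r=st(); out=r.inv().apply(np.array(p)-t)*100
    print('slide',out.round(2))
    if yaw is not None:
        best=None
        for a in (yaw,yaw+180):
            a=np.radians(a); y=np.array([np.cos(a),np.sin(a),0]); z=np.array([0,0,-1.]); x=np.cross(y,z)
            v=np.degrees((r.inv()*R.from_matrix(np.c_[x,y,z])).as_rotvec()); print('rot',v.round(2))
E
python3 - <<'E'
from h import *
a,c=snap('scene','s1');b,d=snap('top','t1')
cv2.imwrite('pics/t1v.png',cv2.cvtColor(b,4)); print(st()[0]['clock'],d['extrinsics'],st()[2].as_matrix().round(3))
E
```

```text
0.1 [[-0.00656724  0.99827122 -0.05840752  0.49705019]
 [-0.9999637  -0.00687303 -0.00503619  0.04214506]
 [-0.00542892  0.05837233  0.99828012  1.28380302]
 [ 0.          0.          0.          1.        ]] [[-0.91   0.415 -0.001]
 [ 0.415  0.91  -0.001]
 [ 0.    -0.002 -1.   ]]
```

View pics/t1.png

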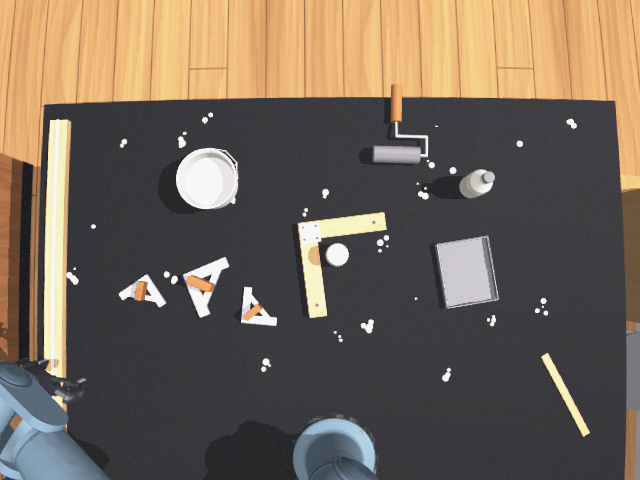

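View pics/s1.png

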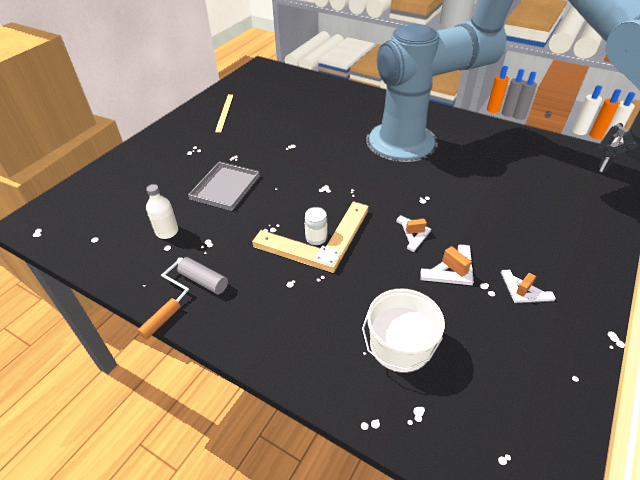

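Run:
```python
from h import *
b,d=load('t1')
cv2.imwrite('pics/c1.png',cv2.resize(b[240:340,110:290],None,fx=4.4,fy=4.4,interpolation=2))
hsv=cv2.cvtColor(b,40)
def show(m,name,z,lo):
    m=m.astype(np.uint8)*255
    for k in cv2.findContours(m,0,2)[0]:
        if cv2.contourArea(k)>lo:
            p=cv2.approxPolyDP(k,2.5,True)[:,0]; print(name,cv2.contourArea(k))
            for q in p: print('   ',q,pt(d,*q,z)[:2].round(3))
H,S,V=[hsv[...,i].astype(int) for i in range(3)]
roi=np.zeros(H.shape,bool); roi[200:340,110:400]=1
wood=roi&(S>50)&(V>120)&(H>14)&(H<35); show(wood,'wood',.022,300)
org=roi&(S>120)&(V>100)&(H<=14); show(org,'grip',.056,40)
wh=roi&(S<50)&(V>130); show(wh,'white',.012,150)
roi2=np.zeros(H.shape,bool); roi2[225:320,425:510]=1
show(roi2&(V>60),'tray',.018,500)
```

```text
wood 1435.0
    [383 212] [ 0.64  -0.132]
    [298 223] [0.613 0.088]
    [309 317] [0.371 0.061]
    [326 315] [0.376 0.017]
    [322 308] [0.394 0.027]
    [323 314] [0.379 0.025]
    [318 316] [0.374 0.038]
    [318 306] [0.399 0.038]
    [315 305] [0.402 0.045]
    [318 303] [0.407 0.038]
    [315 301] [0.412 0.045]
    [312 266] [0.502 0.052]
    [318 265] [0.504 0.037]
    [321 269] [0.494 0.029]
    [317 242] [0.563 0.039]
    [315 245] [0.556 0.044]
    [310 243] [0.561 0.057]
    [307 251] [0.54  0.065]
    [308 262] [0.512 0.063]
    [313 265] [0.504 0.05 ]
    [316 315] [0.376 0.043]
    [313 315] [0.376 0.051]
    [310 296] [0.425 0.058]
    [313 316] [0.374 0.051]
    [309 316] [0.374 0.061]
    [298 224] [0.61  0.088]
    [318 220] [0.62  0.036]
    [323 232] [0.589 0.023]
    [321 237] [0.576 0.029]
    [386 229] [ 0.596 -0.139]
grip 155.0
    [144 282] [0.463 0.478]
    [138 282] [0.463 0.493]
    [134 299] [0.42  0.503]
    [144 298] [0.423 0.477]
grip 108.0
    [186 282] [0.463 0.369]
    [206 291] [0.44  0.318]
    [213 286] [0.453 0.301]
    [194 276] [0.478 0.349
[... 1665 characters left out ...]
0.013]
    [326 256] [0.527 0.016]
    [331 264] [0.507 0.003]
    [342 265] [ 0.504 -0.025]
    [348 252] [ 0.537 -0.041]
    [344 245] [ 0.556 -0.031]
white 712.0
    [318 221] [0.619 0.036]
    [299 224] [0.611 0.085]
    [310 316] [0.373 0.058]
    [309 288] [0.445 0.06 ]
    [315 312] [0.383 0.045]
    [311 267] [0.499 0.055]
    [306 251] [0.541 0.068]
    [310 242] [0.564 0.057]
    [315 244] [0.559 0.044]
    [321 240] [0.569 0.029]
white 288.0
    [185 200] [0.677 0.386]
    [199 208] [0.655 0.348]
    [221 207] [0.657 0.29 ]
    [235 200] [0.676 0.253]
tray 7890.5
    [425 225] [ 0.606 -0.242]
    [425 318] [ 0.366 -0.238]
    [509 319] [ 0.359 -0.46 ]
    [509 225] [ 0.605 -0.466]
```

View pics/c1.png

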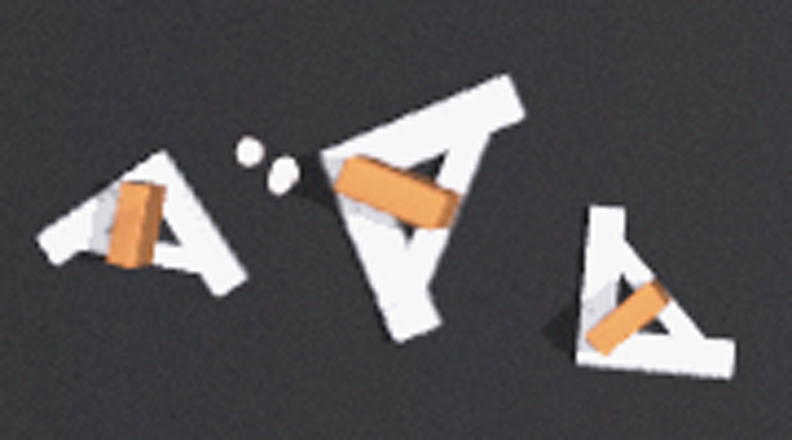

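Candidates: left (142,291), middle (205,286) and right (258,308). The middle one fits: its outer edges span about 46 px (≈120 mm), against about 90 mm for the others. Its heel is at about (183,274.5), with ends at (226,257) and (201,318), and the enlarged crop confirms it. Now the tin and tray numbers.

Run:
```python
from h import *
b,d=load('t1'); a,c=load('s1')
g=cv2.cvtColor(b,6)
m=(g>150).astype(np.uint8)*255; m[:, :325]=0;m[:,350:]=0;m[:242]=0;m[267:]=0
k=max(cv2.findContours(m,0,2)[0],key=cv2.contourArea); (u,v),r=cv2.minEnclosingCircle(k); M=cv2.moments(k)
u2,v2=M['m10']/M['m00'],M['m01']/M['m00']; print('tin',u,v,r,u2,v2,pt(d,u2,v2,.085))
for q in [(436,244),(488,237),(498,299),(446,308)]: print(pt(d,*q,.018).round(3))
print('tray',np.mean([pt(d,*q,.018) for q in [(436,244),(488,237),(498,299),(446,308)]],0))
h=np.array([pt(d,183,274.5,.012),pt(d,225.9,257,.012),pt(d,200.9,317.7,.012)]); print(h.round(3),np.linalg.norm(h[1:]-h[0],axis=1))
p=pt(d,u2,v2,.085); p[2]=.20
go(p,7); print(bot.get_calibration('wrist')['extrinsics'])
```

```text
tin 337.1546630859375 254.4280548095703 11.6295166015625 337.1421568627451 254.14393939393938 [ 0.53004916 -0.00981652  0.085     ]
[ 0.556 -0.27   0.018]
[ 0.574 -0.408  0.018]
[ 0.412 -0.431  0.018]
[ 0.391 -0.293  0.018]
tray [ 0.48301962 -0.3505234   0.018     ]
[[0.481 0.389 0.012]
 [0.526 0.276 0.012]
 [0.369 0.342 0.012]] [0.12152834 0.12180621]
slide [-48.64 -43.85   4.49]
rot [-1.000e-01  3.000e-02  5.849e+01]
rot [-4.0000e-02 -1.1000e-01 -1.2151e+02]
[[ 0.41426223 -0.85997958 -0.29803008  0.19323892]
 [ 0.9101569   0.39102615  0.13679535  0.62650308]
 [-0.00110366 -0.32792328  0.94470371  0.37269516]
 [ 0.          0.          0.          1.        ]]
```

>>> drive_tool(slide=[[-48.6,-43.9,2],[-48.6,-43.9,2],[-48.6,-43.9,2],[-48.6,-43.9,2],[-48.6,-43.9,2],[-48.6,-43.9,2],[-48.6,-43.9,2],[-48.6,-43.9,2],[-48.6,-43.9,2],[-48.6,-43.9,2]], rot=[[0,0,58.5],[0,0,58.5],[0,0,58.5],[0,0,58.5],[0,0,58.5],[0,0,58.5],[0,0,58.5],[0,0,58.5],[0,0,58.5],[0,0,58.5]], claw=8.5)

```text
clock: 0.93
tcp_pos: [0.4351, 0.2073, 0.2323]
tcp_rot: [-0.0, 0.663, 0.749, -0.0]
wrist_force: [1.6, 0.3, 0.6]
gripper_width: 0.0848
grip_force: 0.0
```

```bash
python3 -c "
from h import *
go([.53,-.01,.22],7);print(st()[0]['joints'])"
```

```text
slide [-22.72   6.79   1.23]
rot [-0.01 -0.   -0.05]
rot [-0.0000e+00  1.0000e-02  1.7995e+02]
[ 2.08770627e-01 -1.47228431e-01  1.98947383e+00  1.71030780e-05
  1.29950611e+00  8.74294023e-02]
```

>>> drive_tool(slide=[[-22,6.6,1.2],[-22,6.6,1.2],[-22,6.6,1.2],[-22,6.6,1.2],[-22,6.6,1.2],[-22,6.6,1.2],[-22,6.6,1.2],[-22,6.6,1.2]], rot=[[0,0,0],[0,0,0],[0,0,0],[0,0,0],[0,0,0],[0,0,0],[0,0,0],[0,0,0]])

```text
clock: 1.6
tcp_pos: [0.5271, -0.0019, 0.2199]
tcp_rot: [-0.001, 0.664, 0.748, -0.0]
wrist_force: [-0.4, -0.4, 0.4]
gripper_width: 0.085
grip_force: 0.0
```

```bash
python3 -c "
from h import *
im,c=snap('wrist','w1')
go([.53,-.01,.067]);print(c['extrinsics'],proj(c,[.53,-.01,.085]))"
```

```text
slide [-0.96  0.22 15.3 ]
[[ 0.9927676  -0.11383331 -0.03813752  0.51811167]
 [ 0.12004603  0.93811541  0.32485138  0.08232858]
 [-0.00120151 -0.32708019  0.94499582  0.34842292]
 [ 0.          0.          0.          1.        ]] (np.float64(321.47994963856235), np.float64(236.79284679360606))
```

View pics/w1.png

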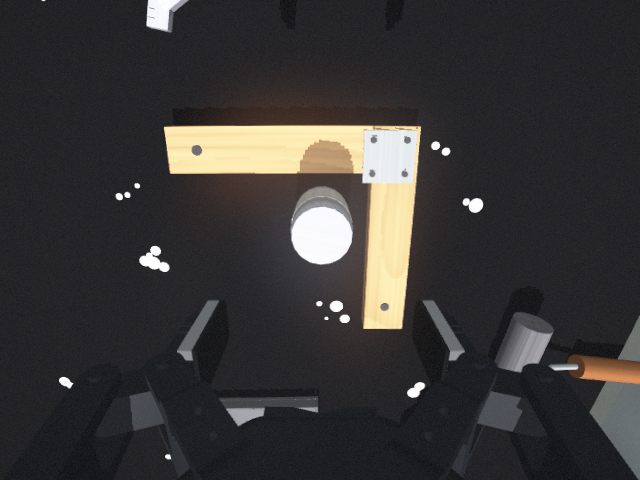

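>>> drive_tool(slide=[[-0.9,0.2,4],[-0.9,0.2,8],[-0.9,0.2,12],[-0.9,0.2,14.5],[-0.9,0.2,16],[-0.9,0.2,16],[-0.9,0.2,16]], rot=[[0,0,0],[0,0,0],[0,0,0],[0,0,0],[0,0,0],[0,0,0],[0,0,0]])

```text
clock: 2.23
tcp_pos: [0.5297, -0.0084, 0.0602]
tcp_rot: [-0.001, 0.662, 0.75, -0.0]
wrist_force: [0.1, -0.8, 0.3]
gripper_width: 0.0851
grip_force: 0.0
```

>>> drive_tool(slide=[[0,0,0],[0,0,0],[0,0,0],[0,0,0],[0,0,0],[0,0,0],[0,0,0]], rot=[[0,0,0],[0,0,0],[0,0,0],[0,0,0],[0,0,0],[0,0,0],[0,0,0]], claw=4.8)

```text
clock: 2.82
tcp_pos: [0.5317, -0.01, 0.0628]
tcp_rot: [0.001, 0.663, 0.749, 0.001]
wrist_force: [-3.4, 0.5, 6.8]
gripper_width: 0.0543
grip_force: 63.5
```

Run:
```python
from h import *
b,d=load('w1'); hsv=cv2.cvtColor(b,40); H,S,V=[hsv[...,i].astype(int) for i in range(3)]
w=((V>100)&(H>8)&(H<35)&(S>40))
def sub(f,lo): # fit line points
    return np.array(f)
# rail B inner edge (bottom of wood) at columns 180..290
B=[(u,np.where(w[120:200,u])[0].max()+120.5) for u in list(range(185,290,5))]
PB=np.array([pt(d,u,v,.022)[:2] for u,v in B])
A=[(np.where(w[v,340:430])[0].min()+339.5,v) for v in range(200,320,5)]
Ao=[(np.where(w[v,340:430])[0].max()+340.5,v) for v in range(200,320,5)]
for n,P in (('B',PB),('A0',np.array([pt(d,*q,0)[:2] for q in A])),('A22',np.array([pt(d,*q,.022)[:2] for q in A])),('Ao',np.array([pt(d,*q,.022)[:2] for q in Ao]))):
    vx,vy,x,y=cv2.fitLine(P.astype(np.float32),2,0,.01,.01).ravel(); print(n,np.degrees(np.arctan2(vy,vx)),x,y)
go([.483,-.35,.25]); s=st()[0]; print(s['gripper_width'],s['grip_force'],s['tcp_pos'])
```

```text
B 6.6410604 0.4401157 0.023323342
A0 -82.9046 0.585696 -0.060421936
A22 -82.90459 0.5814286 -0.051408432
Ao -83.252075 0.62913543 -0.045684453
slide [-33.17  -8.92 -18.72]
0.05431641006190479 63.4801188739948 [ 0.53166629 -0.00996892  0.06275233]
```

>>> drive_tool(slide=[[0,0,-3.5],[0,0,-7],[-4,-1.1,-8],[-8,-2.2,-8],[-12,-3.3,-8],[-16,-4.4,-8],[-20,-5.5,-8],[-24,-6.6,-8],[-28,-7.7,-8],[-32,-8.8,-8]], rot=[[0,0,0],[0,0,0],[0,0,0],[0,0,0],[0,0,0],[0,0,0],[0,0,0],[0,0,0],[0,0,0],[0,0,0]])

```text
clock: 3.65
tcp_pos: [0.4813, -0.3402, 0.1412]
tcp_rot: [0.001, 0.663, 0.749, 0.0]
wrist_force: [1.0, 1.0, -2.2]
gripper_width: 0.054
grip_force: 64.9
```

>>> drive_tool(slide=[[-1.2,-0.1,0],[-1.2,-0.1,0],[-1.2,-0.1,0],[-1.2,-0.1,0]], rot=[[0,0,0],[0,0,0],[0,0,0],[0,0,0]])

```text
clock: 3.98
tcp_pos: [0.4825, -0.3487, 0.1404]
tcp_rot: [-0.0, 0.662, 0.749, 0.0]
wrist_force: [0.1, 0.0, -1.2]
gripper_width: 0.0537
grip_force: 64.8
```

```bash
python3 -c "
from h import *
snap('top','t2')
go([.483,-.35,.068],7);print(st()[0]['wrist_force'],st()[1],st()[0]['grip_force'])
b,c=load('t2');cv2.imwrite('pics/c2.png',cv2.resize(b[200:330,390:540],None,fx=4,fy=4))"
```

```text
slide [-0.16  0.02  7.24]
rot [-0.02 -0.05  0.08]
rot [ 8.0000e-02 -3.0000e-02 -1.7992e+02]
[ 0.62512331  0.22337693 -2.50095716] [ 0.48265518 -0.34844909  0.1403786 ] 64.78588008088991
```

View pics/c2.png

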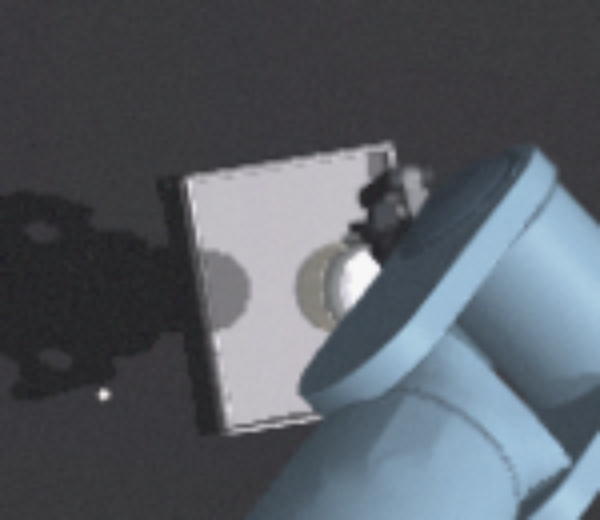

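The tin (around (350,285) in the crop) hangs over the tray, close to its middle once perspective is allowed for. I'm lowering it now.

>>> drive_tool(slide=[[0,0,3],[0,0,5.5],[0,0,6.7],[0,0,7.2],[0,0,7.3],[0,0,7.3],[0,0,7.3]], rot=[[0,0,0],[0,0,0],[0,0,0],[0,0,0],[0,0,0],[0,0,0],[0,0,0]])

```text
clock: 4.62
tcp_pos: [0.4832, -0.3503, 0.0686]
tcp_rot: [0.001, 0.662, 0.749, -0.0]
wrist_force: [0.7, -0.8, -0.8]
gripper_width: 0.054
grip_force: 64.8
```

>>> drive_tool(slide=[[0,0,0.1],[0,0,0.2],[0,0,0.2]], rot=[[0,0,0],[0,0,0],[0,0,0]])

```text
clock: 4.87
tcp_pos: [0.483, -0.3507, 0.0668]
tcp_rot: [0.001, 0.663, 0.749, -0.0]
wrist_force: [-0.8, 1.8, 4.7]
gripper_width: 0.0544
grip_force: 65.3
```

>>> drive_tool(slide=[[0,0,0],[0,0,0],[0,0,0],[0,0,0],[0,0,0],[0,0,0],[0,0,0]], rot=[[0,0,0],[0,0,0],[0,0,0],[0,0,0],[0,0,0],[0,0,0],[0,0,0]], claw=8.5)

```text
clock: 5.45
tcp_pos: [0.4824, -0.3502, 0.0655]
tcp_rot: [-0.0, 0.663, 0.749, 0.0]
wrist_force: [-0.1, -0.1, -0.3]
gripper_width: 0.0849
grip_force: 0.0
```

>>> drive_tool(slide=[[0,0,-3],[0,0,-7],[0,0,-11],[0,0,-15],[0,0,-15]], rot=[[0,0,0],[0,0,0],[0,0,0],[0,0,0],[0,0,0]])

```text
clock: 5.87
tcp_pos: [0.4858, -0.3536, 0.2259]
tcp_rot: [0.008, 0.663, 0.749, -0.001]
wrist_force: [0.2, -0.3, 1.4]
gripper_width: 0.0848
grip_force: 0.0
```

Run:
```python
from h import *
im,c=snap('scene','s2'); cv2.imwrite('pics/c3.png',cv2.cvtColor(cv2.resize(im[130:290,150:400],None,fx=3,fy=3),4))
# square geometry: grip centre
h=np.array([.481,.389]);y=np.radians(21.8); 
ex=np.array([np.cos(y),np.sin(y)]);ey=np.array([-ex[1],ex[0]])
g=h-.04*ex-.04*ey; print('grip',g)
# diag dir yaw = y+45; closing dir = y-45
go([*g,.24],21.8-45)
print(st()[0]['joints'])
```

```text
grip [0.45871528 0.33700585]
slide [68.73  5.84 -2.41]
rot [ 0.51  0.41 30.2 ]
rot [  -0.55    0.69 -149.8 ]
[-8.17724582e-01  1.43740127e-01  1.71877225e+00 -1.57317009e-05
  1.26770985e+00 -9.39835419e-01]
```

View pics/c3.png

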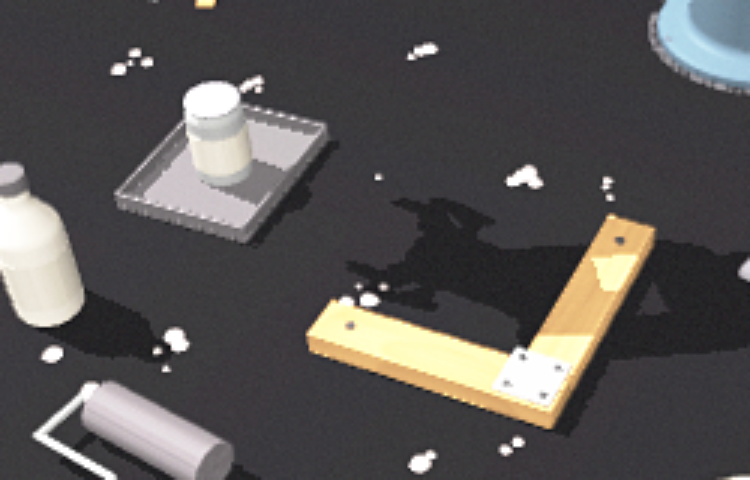

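The tin stands upright in the tray at about (215,135) and the corner is clear. Next, above the square.

>>> drive_tool(slide=[[68.5,5.5,-1],[68.5,5.5,-1],[68.5,5.5,-1],[68.5,5.5,-1],[68.5,5.5,-1],[68.5,5.5,-1],[68.5,5.5,-1],[68.5,5.5,-1],[68.5,5.5,-1],[68.5,5.5,-1]], rot=[[0,0,30.2],[0,0,30.2],[0,0,30.2],[0,0,30.2],[0,0,30.2],[0,0,30.2],[0,0,30.2],[0,0,30.2],[0,0,30.2],[0,0,30.2]])

```text
clock: 6.75
tcp_pos: [0.4639, 0.0665, 0.2205]
tcp_rot: [-0.0, 0.835, 0.55, -0.001]
wrist_force: [0.3, -0.8, 0.4]
gripper_width: 0.0852
grip_force: 0.0
```

```bash
python3 -c "
from h import *
go([.459,.337,.23],-23.2)"
```

```text
slide [ 24.67 -11.13  -0.95]
rot [-0.08  0.02 -0.03]
rot [4.0000e-02 1.3000e-01 1.7997e+02]
```

>>> drive_tool(slide=[[24.6,-11.1,-1],[24.6,-11.1,-1],[24.6,-11.1,-1],[24.6,-11.1,-1],[24.6,-11.1,-1],[24.6,-11.1,-1],[24.6,-11.1,-1],[24.6,-11.1,-1],[24.6,-11.1,-1],[24.6,-11.1,-1]], rot=[[0,0,0],[0,0,0],[0,0,0],[0,0,0],[0,0,0],[0,0,0],[0,0,0],[0,0,0],[0,0,0],[0,0,0]])

```text
clock: 7.58
tcp_pos: [0.4596, 0.3336, 0.2304]
tcp_rot: [-0.0, 0.835, 0.55, -0.001]
wrist_force: [-0.5, -0.7, 0.5]
gripper_width: 0.0847
grip_force: 0.0
```

```bash
python3 -c "
from h import *
snap('wrist','w2');b,c=load('w2')
hsv=cv2.cvtColor(b,40);H,S,V=[hsv[...,i].astype(int) for i in range(3)]
m=((S>110)&(V>90)&(H<=16)).astype(np.uint8)*255
for k in cv2.findContours(m,0,2)[0]:
  if cv2.contourArea(k)>300:
    print(cv2.contourArea(k),[(q.tolist(),pt(c,*q,.056)[:2].round(4).tolist()) for q in cv2.approxPolyDP(k,4,True)[:,0]])
print(st()[1])
"
```

```text
516.5 [([287, 323], [0.3799, 0.2367]), ([284, 334], [0.3709, 0.2252]), ([319, 348], [0.3986, 0.1933]), ([325, 339], [0.4094, 0.2017])]
1485.0 [([312, 173], [0.4687, 0.3725]), ([304, 178], [0.4601, 0.3712]), ([306, 239], [0.4377, 0.3162]), ([326, 240], [0.4552, 0.3076]), ([328, 178], [0.4803, 0.3626])]
1462.5 [([258, 58], [0.4658, 0.4775]), ([246, 34], [0.4647, 0.4976]), ([197, 48], [0.4229, 0.5049]), ([201, 67], [0.4189, 0.4907]), ([212, 72], [0.4256, 0.4835])]
[0.45983933 0.33329214 0.23069467]
```

View pics/w2.png

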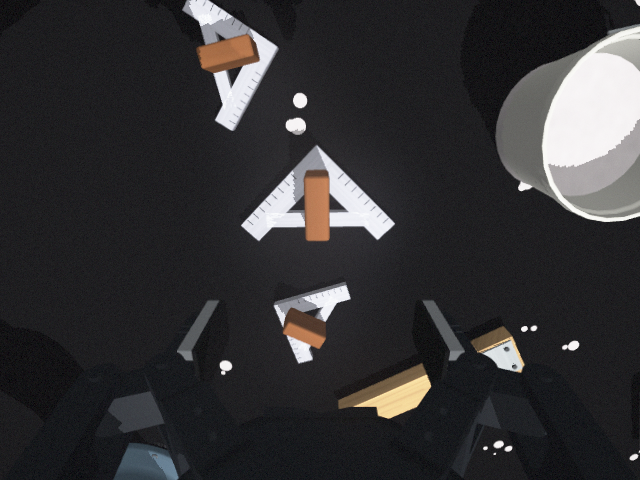

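The largest square is at (317,200), with its heel up at (317,146), and lines up with the jaws. I'm going down to the grip.

>>> drive_tool(slide=[[0.4,-0.2,4],[0.4,-0.2,8],[0.4,-0.2,12],[0.4,-0.2,16],[0.4,-0.2,18.5],[0.4,-0.2,19.7],[0.4,-0.2,19.7],[0.4,-0.2,19.7]], rot=[[0,0,0],[0,0,0.5],[0,0,0.5],[0,0,0.5],[0,0,0.5],[0,0,0.5],[0,0,0.5],[0,0,0.5]], claw=6.5)

```text
clock: 8.3
tcp_pos: [0.4606, 0.3383, 0.0353]
tcp_rot: [0.0, 0.838, 0.546, 0.0]
wrist_force: [0.1, 0.2, -0.0]
gripper_width: 0.0648
grip_force: 0.0
```

>>> drive_tool(slide=[[0,0,0],[0,0,0],[0,0,0],[0,0,0],[0,0,0],[0,0,0],[0,0,0],[0,0,0]], rot=[[0,0,0],[0,0,0],[0,0,0],[0,0,0],[0,0,0],[0,0,0],[0,0,0],[0,0,0]], claw=1.5)

```text
clock: 8.97
tcp_pos: [0.461, 0.3395, 0.0366]
tcp_rot: [0.0, 0.837, 0.547, 0.001]
wrist_force: [-1.5, -0.6, 5.6]
gripper_width: 0.0236
grip_force: 60.6
```

>>> drive_tool(slide=[[0,0,-2],[0,0,-5],[0,0,-8],[0,0,-8],[0,0,-8]], rot=[[0,0,0],[0,0,0],[0,0,0],[0,0,0],[0,0,0]])

```text
clock: 9.38
tcp_pos: [0.4608, 0.3394, 0.1166]
tcp_rot: [0.0, 0.837, 0.547, 0.002]
wrist_force: [-0.9, -0.1, -4.0]
gripper_width: 0.0236
grip_force: 59.8
```

```bash
python3 -c "
from h import *
go([.525,-.022,.115],6.9-45);s=st()[0];print(s['wrist_force'],s['grip_force'],s['joints'])"
```

```text
slide [-30.51  20.4    0.12]
rot [ 0.14 -0.2  14.4 ]
rot [   0.29    0.2  -165.6 ]
[-0.91352589 -0.09639179 -3.95544275] 59.84053552150726 [ 4.36729743e-01  2.15766030e-01  1.84651893e+00 -7.84959542e-05
  1.07509498e+00  8.50379000e-01]
```

>>> drive_tool(slide=[[-3,2,0],[-6.5,4.3,0],[-10,6.7,0],[-13.5,9,0],[-17,11.3,0],[-20.5,13.7,0],[-24,16,0],[-27,18,0],[-29.5,19.7,0],[-30.5,20.4,0]], rot=[[0,0,2],[0,0,4],[0,0,6],[0,0,8],[0,0,10],[0,0,12],[0,0,13],[0,0,14],[0,0,14.4],[0,0,14.4]])

```text
clock: 10.22
tcp_pos: [0.5231, -0.0258, 0.1128]
tcp_rot: [-0.001, 0.9, 0.436, -0.001]
wrist_force: [0.4, 0.2, -3.1]
gripper_width: 0.0235
grip_force: 59.9
```

>>> drive_tool(slide=[[0,0,0],[0,0,0],[0,0,0],[0,0,0]], rot=[[0,0,0],[0,0,0],[0,0,0],[0,0,0]])

```text
clock: 10.55
tcp_pos: [0.5232, -0.021, 0.1138]
tcp_rot: [-0.001, 0.899, 0.438, -0.001]
wrist_force: [0.5, -0.0, -2.0]
gripper_width: 0.0236
grip_force: 59.9
```

```bash
python3 -c "
from h import *
snap('wrist','w3');snap('top','t3');go([.525,-.022,.115],6.9-45);s=st()[0];print(s['wrist_force'],s['torque'])"
```

```text
slide [ 0.03  0.16 -0.07]
rot [-0.04  0.01  0.1 ]
rot [-1.000e-02 -6.000e-02 -1.799e+02]
[ 0.48368423  0.15166802 -3.92934852] [ 0.01455496 -0.01417136  0.01278598]
```

View pics/w3.png

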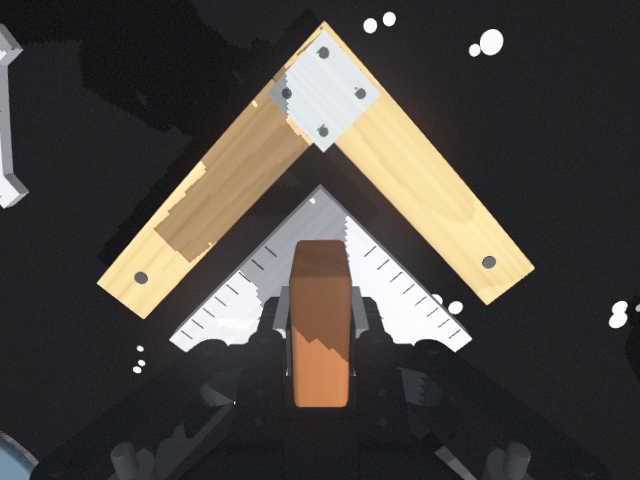

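Run:
```python
from h import *
b,c=load('w3'); s,t,r=st(); zt=t[2]-.0366
print('cam',np.array(c['extrinsics'])[:3,3])
g=cv2.cvtColor(b,6)
def edge(p0,p1,n=25,h=8,rise=None):
    p0,p1=np.array(p0,float),np.array(p1,float);d=(p1-p0)/np.linalg.norm(p1-p0);nn=np.array([-d[1],d[0]]);P=[]
    for f in np.linspace(.05,.95,n):
        q=p0+f*(p1-p0); k=np.arange(-h,h+.1,.5); m=(q+k[:,None]*nn).astype(np.float32)
        v=cv2.remap(g,m[:,:1],m[:,1:],1).ravel().astype(float); G=np.abs(np.gradient(cv2.GaussianBlur(v[None],(5,1),1).ravel())); P.append(q+nn*k[G.argmax()])
    P=np.array(P,np.float32); return P
def line(P,z):
    Q=np.array([pt(c,*q,z)[:2] for q in P],np.float32); vx,vy,x,y=cv2.fitLine(Q,cv2.DIST_HUBER,0,.01,.01).ravel()
    return np.degrees(np.arctan2(vy,vx)),np.array([x,y]),np.array([vx,vy])
def inter(a,b):
    k=np.linalg.solve(np.c_[a[2],-b[2]],b[1]-a[1]); return a[1]+k[0]*a[2]
L=edge((320,186),(170,337)); Rr=edge((320,186),(472,340))
RL=edge((300,165),(147,318)); RR=edge((345,170),(487,304))
for n,z in (('sqTop',zt+.012),('sqBot',zt)):
    l,q=line(L,z),line(Rr,z); print(n,l[0],q[0],inter(l,q), np.linalg.norm(pt(c,320,186,z)-pt(c,170,337,z)),np.linalg.norm(pt(c,320,186,z)-pt(c,472,340,z)))
for z in (0,.022):
    l,q=line(RL,z),line(RR,z); print('rails',z,l[0],q[0],inter(l,q))
y=np.radians(6.9);ex=np.array([np.cos(y),np.sin(y)]);ey=np.array([-ex[1],ex[0]]);print('heel from tcp',t[:2]+.04*(ex+ey))
```

```text
cam [0.57649891 0.04588258 0.2421898 ]
sqTop 8.388875 -83.01206 [0.557951   0.02467102] 0.11861371797582304 0.12072262489516548
sqBot 8.388894 -83.012115 [0.5564915  0.02300194] 0.12794726853801616 0.13022212244644682
rails 0 6.8672338 -82.789734 [0.5721634  0.03909348]
rails 0.022 6.867242 -82.78978 [0.57255733 0.03971022]
heel from tcp [0.55844981 0.02331049]
```

>>> drive_tool(slide=[[0,0.2,3],[0,0.2,5.5],[0,0.2,7],[0,0.2,7.5],[0,0.2,7.6],[0,0.2,7.6],[0,0.2,7.6]], rot=[[0,0,0],[0,0,0],[0,0,0],[0,0,0],[0,0,0],[0,0,0],[0,0,0]])

```text
clock: 11.23
tcp_pos: [0.5266, -0.0237, 0.0398]
tcp_rot: [0.001, 0.899, 0.438, 0.001]
wrist_force: [0.3, 0.3, -3.0]
gripper_width: 0.0233
grip_force: 59.9
```

>>> drive_tool(slide=[[0,0,0.1],[0,0,0.2],[0,0,0.3],[0,0,0.3],[0,0,0.3]], rot=[[0,0,0],[0,0,0],[0,0,0],[0,0,0],[0,0,0]])

```text
clock: 11.65
tcp_pos: [0.5261, -0.0239, 0.0366]
tcp_rot: [0.0, 0.899, 0.438, 0.0]
wrist_force: [-3.1, 0.8, 5.5]
gripper_width: 0.023
grip_force: 61.1
```

>>> drive_tool(slide=[[0.4,0,0],[0.8,0,0],[1.2,0,0],[1.6,0,0],[1.6,0,0],[1.6,0,0]], rot=[[0,0,0],[0,0,0],[0,0,0],[0,0,0],[0,0,0],[0,0,0]])

```text
clock: 12.15
tcp_pos: [0.5368, -0.0112, 0.0366]
tcp_rot: [0.001, 0.899, 0.437, 0.001]
wrist_force: [1.1, 0.6, 5.2]
gripper_width: 0.0236
grip_force: 61.0
```

>>> drive_tool(slide=[[0.1,0,0],[0.2,0,0],[0.3,0,0],[0.4,0,0],[0.4,0,0],[0.4,0,0]], rot=[[0,0,0],[0,0,0],[0,0,0],[0,0,0],[0,0,0],[0,0,0]])

```text
clock: 12.65
tcp_pos: [0.5385, -0.0088, 0.0366]
tcp_rot: [0.001, 0.899, 0.438, 0.0]
wrist_force: [-2.2, -4.0, 8.5]
gripper_width: 0.0234
grip_force: 61.4
```

>>> drive_tool(slide=[[0.1,0,0],[0.2,0,0],[0.3,0,0],[0.3,0,0],[0.3,0,0]], rot=[[0,0,0],[0,0,0],[0,0,0],[0,0,0],[0,0,0]])

```text
clock: 13.07
tcp_pos: [0.5393, -0.0076, 0.0367]
tcp_rot: [0.001, 0.899, 0.437, -0.002]
wrist_force: [-9.7, -9.6, 14.9]
gripper_width: 0.0231
grip_force: 62.3
```

>>> drive_tool(slide=[[0.1,0,0],[0.2,0,0],[0.3,0,0],[0.3,0,0],[0.3,0,0]], rot=[[0,0,0],[0,0,0],[0,0,0],[0,0,0],[0,0,0]])

```text
clock: 13.48
tcp_pos: [0.5395, -0.0073, 0.0369]
tcp_rot: [0.001, 0.899, 0.438, -0.005]
wrist_force: [-19.4, -20.9, 22.7]
gripper_width: 0.0227
grip_force: 63.5
```

```bash
python3 -c "
from h import *
s,t,r=st();y=np.radians(6.95);ex=np.array([np.cos(y),np.sin(y)]);ey=np.array([-ex[1],ex[0]])
f=np.array(s['wrist_force']);d=t[:2]-[.5727,.0395];print('F frame',f[:2]@ex,f[:2]@ey,f[2],'tcp frame',d@ex,d@ey,'torque',s['torque']); go([0,0,0],6.95-45)
b,c=snap('wrist','w4')"
```

```text
F frame -21.81206258219139 -18.422691521995773 22.65992931674561 tcp frame -0.038666077111155585 -0.042427885047034555 torque [-2.91590467  2.75753197 -0.54040995]
slide [-32.67 -42.89   4.1 ]
rot [-0.11  0.57 -0.05]
rot [  0.9    0.18 179.95]
```

View pics/w4.png

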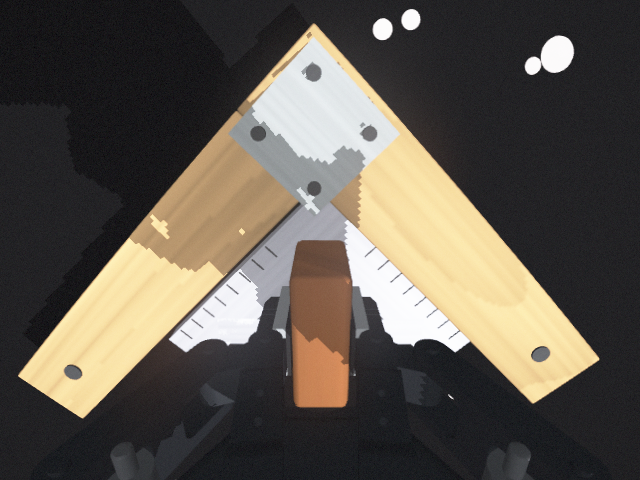

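The square sits in the corner, with its right edge tight along rail A. There is a thin dark band along rail B from (300,205) to (170,330) that I want to measure.

Run:
```python
from h import *
b,c=load('w4'); g=cv2.cvtColor(b,6)
y=np.radians(6.9);ex=np.array([np.cos(y),np.sin(y)]);ey=np.array([-ex[1],ex[0]]);o=np.array([.5727,.0395])
print('cam frame',(np.array(c['extrinsics'])[:2,3]-o)@np.c_[ex,ey],c['extrinsics'][2][3])
k=np.arange(-6,7.1,.5)*1e-3
for n,a,t in (('B',ey,ex),('A',ex,ey)):
    print(n,'mm',(k*1000)[::2])
    for s in (-.045,-.06,-.075,-.09,-.105):
        uv=np.array([proj(c,[*(o+s*t+q*a),.012]) for q in k],np.float32)
        print(int(s*1000),cv2.remap(g,uv[:,:1],uv[:,1:],1).ravel(), uv[12].round())
cv2.imwrite('pics/c4.png',np.hstack([cv2.resize(b[190:360,140:320],None,fx=2.2,fy=2.2,interpolation=2),cv2.resize(b[190:360,320:500],None,fx=2.2,fy=2.2,interpolation=2)]))
```

```text
cam frame [0.02334584 0.01823935] 0.16445792822572206
B mm [-6. -5. -4. -3. -2. -1.  0.  1.  2.  3.  4.  5.  6.  7.]
-45 [166 162 165 164 143 122 118  99  62  53  92 131 146 147 146 145 142 142
 140 141 143 145 145 146 147 148 151] [250. 247.]
-60 [210 197 235 239 193 122 122 106  67  59  93 138 150 153 153 149 150 148
 147 147 150 151 152 151 153 153 152] [230. 266.]
-75 [245 244 244 243 219 154 125 107  71  78 146 212 225 226 226 225 225 223
 223 224 225 226 226 227 228 229 228] [212. 285.]
-90 [186 187 223 238 210 150 125 101  72  60 149 212 226 227 227 227 227 226
 226 227 227 228 229 229 229 230 231] [195. 302.]
-105 [245 245 244 242 211 145 120 104  69  70 125 207 226 227 227 226 227 228
 228 229 229 230 230 230 231 231 231] [178. 319.]
A mm [-6. -5. -4. -3. -2. -1.  0.  1.  2.  3.  4.  5.  6.  7.]
-45 [250 249 247 248 244 245 246 246 245 247 239 206 206 214 215 218 218 221
 223 225 224 225 226 227 227 226 226] [378. 247.]
-60 [252 252 251 251 250 250 250 249 249 249 234 203 209 216 217 218 220 222
 224 224 226 227 226 227 228 227 227] [397. 267.]
-75 [251 249 251 250 249 245 242 247 247 247 214 196 207 215 216 217 219 221
 224 226 226 227 228 228 228 229 227] [416. 285.]
-90 [253 253 253 252 252 252 251 252 251 249 232 198 206 215 217 218 219 221
 224 226 226 227 227 228 227 227 227] [434. 303.]
-105 [248 240 247 242 246 244 245 241 239 244 232 202 207 214 216 218 220 222
 225 226 227 227 227 228 228 227 227] [451. 320.]
```

View pics/c4.png

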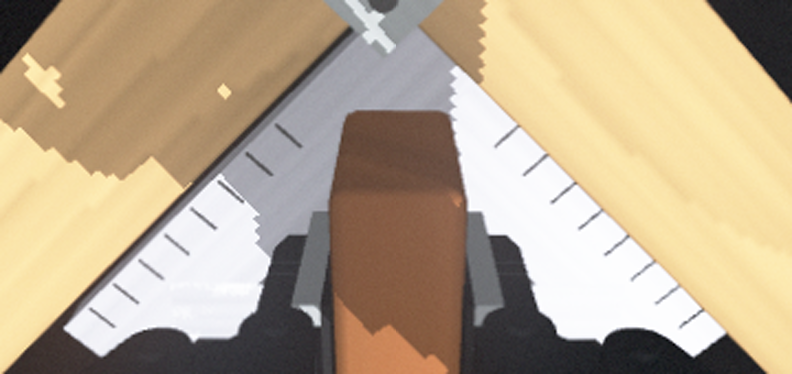

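The crop and the profile agree. Rail A is flush, but along rail B the square's side face and a dark strip show, so a uniform gap of about 3.7 mm remains, held by friction. I'll ease off rail A and the downward pressure, and slide toward B.

>>> drive_tool(slide=[[-0.1,-0.1,-0.1],[-0.1,-0.3,-0.1],[0,-0.5,-0.1],[0.1,-0.5,-0.1],[0.1,-0.5,-0.1]], rot=[[0,0,0],[0,0,0],[0,0,0],[0,0,0],[0,0,0]])

```text
clock: 13.95
tcp_pos: [0.5386, -0.0031, 0.0371]
tcp_rot: [0.004, 0.899, 0.438, -0.001]
wrist_force: [-3.8, -19.1, 3.8]
gripper_width: 0.0233
grip_force: 61.0
```

```bash
cat >> h.py <<'E'
def fr():
    s,t,r=st();y=np.radians(6.9);ex=np.array([np.cos(y),np.sin(y)]);ey=np.array([-ex[1],ex[0]])
    f=np.array(s['wrist_force']);d=t[:2]-[.5727,.0395];print('F',f[:2]@ex,f[:2]@ey,f[2],'tcp',d@ex,d@ey,s['torque']); go([0,0,0],6.9-45)
def prof(n):
    b,c=snap('wrist',n); g=cv2.cvtColor(b,7); y=np.radians(6.9);ex=np.array([np.cos(y),np.sin(y)]);ey=np.array([-ex[1],ex[0]]);o=np.array([.5727,.0395]);k=np.arange(-6,2.1,.5)*1e-3
    for nm,a,t in (('B',ey,ex),('A',ex,ey)):
        for s in (-.04,-.06,-.08,-.1):
            uv=np.array([proj(c,[*(o+s*t+q*a),.012]) for q in k],np.float32); print(nm,int(s*1000),cv2.remap(g,uv[:,:1],uv[:,1:],1).ravel())
E
python3 -c "
from h import *
fr();prof('w5')"
```

```text
F -6.02980349265589 -18.50480230161682 3.8407911986550123 tcp -0.03896324377870531 -0.03821683273640446 [-3.37696028  0.49355641 -0.41332568]
slide [-32.93 -42.63   3.68]
rot [0.29 0.33 0.05]
rot [  -0.52    0.46 -179.94]
B -40 [137 147 142 137 134 134 135 132 132 133 119 141 146 142 144 142 139]
B -60 [193 204 200 198 184 200 199 198 196 170 134 146 151 152 151 150 149]
B -80 [197 197 194 196 189 192 194 201 203 208 221 224 226 227 227 225 225]
B -100 [182 178 177 175 187 183 189 181 191 191 219 227 227 227 227 227 228]
A -40 [157 141 151 155 157 176 171 143 161 163 137 166 200 214 216 218 218]
A -60 [146 141 146 123 163 166 167 166 150 144 144 169 200 217 219 218 218]
A -80 [180 180 203 206 198 188 161 177 175 202 188 175 204 215 215 217 219]
A -100 [224 216 206 220 215 230 222 210 215 215 215 198 203 214 216 217 219]
```

>>> drive_tool(slide=[[0.1,0.05,0],[0.2,0.1,0],[0.25,0.1,0],[0.25,0.1,0],[0.25,0.1,0],[0.25,0.1,0]], rot=[[0,0,0],[0,0,0],[0,0,0],[0,0,0],[0,0,0],[0,0,0]])

```text
clock: 14.5
tcp_pos: [0.5389, -0.0031, 0.0372]
tcp_rot: [0.003, 0.899, 0.438, -0.005]
wrist_force: [-14.3, -25.5, 14.0]
gripper_width: 0.0233
grip_force: 62.5
```

```bash
python3 -c "
from h import *
fr();prof('w6')"
```

```text
F -17.25253112124151 -23.5617178337538 13.981354374150147 tcp -0.0386967373537065 -0.03818427735735669 [-4.23971378  2.04811932 -0.56640588]
slide [-32.92 -42.64   4.03]
rot [0.06 0.63 0.07]
rot [-9.9000e-01  1.0000e-01 -1.7993e+02]
B -40 [141 152 146 142 139 141 137 134 137 142 123 140 145 144 143 142 140]
B -60 [188 199 192 194 179 193 197 190 188 161 135 146 152 153 151 149 149]
B -80 [183 179 172 177 166 174 176 186 187 192 220 224 227 226 226 225 225]
B -100 [157 137 155 145 156 152 155 158 158 180 212 227 227 227 228 227 226]
A -40 [148 151 162 160 173 176 156 148 150 145 140 166 206 216 218 216 218]
A -60 [137 152 138 156 174 173 171 158 144 149 124 183 206 218 216 217 220]
A -80 [156 190 192 202 185 170 155 155 173 188 192 185 205 214 216 218 218]
A -100 [221 211 197 210 212 223 210 198 197 210 205 206 205 215 218 218 220]
```

Both rails now push back (17 and 23 N) and the square no longer moves. The tool is tilted about 0.6° by the push, so I'll level it to lay the square flat.

>>> drive_tool(slide=[[0,0,0],[0,0,0],[0,0,0],[0,0,0],[0,0,0],[0,0,0]], rot=[[0,0.3,0],[0,0.6,0],[0,0.8,0],[0,0.8,0],[0,0.8,0],[0,0.8,0]])

```text
clock: 15.05
tcp_pos: [0.5391, -0.0028, 0.0371]
tcp_rot: [-0.0, 0.899, 0.439, 0.002]
wrist_force: [-12.2, -23.9, 12.5]
gripper_width: 0.0237
grip_force: 62.4
```

```bash
python3 -c "
from h import *
fr();prof('w7')"
```

```text
F -14.96321336745344 -22.301692703236473 12.460551991451839 tcp -0.03845856858178679 -0.03792933935181887 [-3.92370603  2.0848601  -0.04883548]
slide [-32.94 -42.69   3.54]
rot [ 0.08 -0.2   0.16]
rot [ 3.1000e-01  1.2000e-01 -1.7984e+02]
B -40 [144 146 142 146 153 140 139 141 142 131 125 138 146 145 145 143 141]
B -60 [191 198 200 189 202 197 188 197 190 171 138 148 153 153 153 150 148]
B -80 [185 181 177 181 184 184 186 197 191 195 210 223 227 226 226 226 225]
B -100 [159 162 147 153 164 157 167 160 170 163 210 226 227 227 228 228 227]
A -40 [160 182 174 152 164 146 139 147 145 149 150 162 201 214 216 217 219]
A -60 [165 163 173 180 160 153 143 138 163 153 164 172 201 215 218 218 219]
A -80 [204 192 168 176 149 191 199 191 183 162 160 174 203 215 217 217 219]
A -100 [214 225 215 195 197 203 217 215 209 191 164 180 203 215 217 217 218]
```

>>> drive_tool(slide=[[0.1,0.1,0],[0.1,0.1,0],[0.1,0.1,0],[0.1,0.1,0],[0.1,0.1,0],[0.1,0.1,0]], rot=[[0,0,0],[0,0,0],[0,0,0],[0,0,0],[0,0,0],[0,0,0]])

```text
clock: 15.6
tcp_pos: [0.5391, -0.0028, 0.0371]
tcp_rot: [-0.001, 0.899, 0.439, 0.0]
wrist_force: [-19.7, -25.4, 17.5]
gripper_width: 0.023
grip_force: 63.3
```

```bash
python3 -c "
from h import *
fr();prof('w8')"
```

```text
F -22.593528739219742 -22.835659489429762 17.517597729325214 tcp -0.03838524984978194 -0.03792279702580172 [-4.22860127  2.86122977 -0.09786651]
slide [-32.92 -42.69   3.73]
rot [-0.08 -0.05  0.17]
rot [ 8.0000e-02 -1.3000e-01 -1.7983e+02]
B -40 [142 145 144 149 151 148 151 155 142 128 124 139 145 144 145 142 141]
B -60 [210 189 192 203 187 201 202 195 205 176 152 144 153 152 151 151 150]
B -80 [183 183 186 189 183 183 178 184 192 196 216 224 227 227 226 225 225]
B -100 [159 144 159 148 161 151 157 158 162 180 209 227 228 227 228 228 226]
A -40 [170 178 158 139 151 152 143 145 148 164 169 161 203 215 215 218 219]
A -60 [179 176 172 157 138 155 138 153 173 173 165 173 206 216 217 218 219]
A -80 [186 173 176 165 168 187 186 172 163 156 145 170 203 215 216 216 219]
A -100 [218 209 194 186 200 222 213 199 193 188 198 191 204 215 215 216 219]
```

The push is balanced at about 23 N on each rail. The square is stationary, level and still gripped, so I'm handing in.

```bash
python3 -c "
from station import bot
print(bot.close_job())"
```

```text
the job is handed in; nothing more can be done
None
```

I handed the job in at about 15.7 s. The tin stands upright in the tray, and the largest square lies level in the corner, still gripped and pushing about 23 N against each rail. The last wrist-camera profiles show no clear gap at either rail, though that check resolves only to about half a millimetre. I did not touch the tub, the roller or the glue bottle.

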